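# Release and retract the pusher of a syringe pump

## Robot

A 6-joint arm with a two-finger parallel gripper is mounted at the origin on the work surface. World frame = base frame: x ahead of the robot, y to its left, z up, the work surface at z = 0. Lengths are in m, angles in rad, forces in N, time in s.
With the tool pointing down it reaches from about 0.375 to 0.9 m from the base axis. Payload 3.1 kg.
Tool frame: the origin (TCP) lies between the finger pads; the fingertips stand 25 mm ahead of it and the grasp point (between the pads) lies 6 mm ahead of it (robot.tip_reach is the distance from the TCP to the fingertips, in m); x points along the fingers, y is the direction in which the jaws open and shut, and the axes are right-handed (so a half turn about x gives the same grasp; the last joint's range is limited). The gripper opens to 85 mm and grips with 20 to 120 N. Pads are 22 mm wide; open, the fingers measure 114 mm over their backs; the gripper's body (76 mm by 85 mm) begins 54 mm behind the grasp point. The pads swing forward as they close: fully open they stand 13 mm farther back than shut.
Start: joints at [1.065, 0.527, 1.433, -0, 1.181, -0.178], TCP at [0.201, 0.592, 0.256] pointing down, gripper open.
Joint ranges: [-3.08, 3.08], [-0.75, 2.2], [0.22, 2.44], [-1.43, 4.57], [0, 2.65], [-2.85, 2.85]. Speed limits (rad/s): [2.79, 2.79, 3.14, 3.14, 3.14, 3.14].

## Interface

Orientations are given as a unit quaternion [w, x, y, z].
In Python, from bench import robot gives the robot as it stands.
- The arm moves only by the tool apply_moves, never from a script. Its argument "deltas" is a list of rows, each a list of 2 entries, a list of its own where there are three numbers: the shift along the tool's x, y, z in units of 30 mm (1.0 is 30 mm), then the turn about the tool's x in degrees. In form: [[[dx, dy, dz], spin], ...]. A call has 1 to 20 rows; each row shifts and turns the commanded pose from where the row before left it, along the tool's axes as they then stand; what a row does not reach is not made up. A row lasts 1/12 s, in which the tool goes at most 41.7 mm and 7.16 degrees, less where a joint would pass 70% of its speed; a pose out of reach is approached as far as the arm can. A call is refused whole if a number of a shift passes 1 or a number of a turn 7.16, either way. A call with a gripper value outside its range is refused whole. "gripper" is the finger opening in mm, from 0 to 85.4, set as the call begins (left out, the last holds). The fingers move at their own pace and stop on an object; the grip force is fixed at half the most. Time passes only in rows, so rows that do not move let the fingers close. It gives the time, the measured TCP pose, the force and the opening at its end, in the units of the state.
- robot.sense(): the state, without advancing time (a new reading comes with each control period).
- robot.read_camera(name): name is "side" or "top"; returns the picture (480x640x3 uint8, red, green, blue); there is no depth.
- robot.camera_model(name): a dict with "intrinsics" (3x3 intrinsics, pixels), "world_to_cam" (4x4, takes a point from world to camera coordinates). Camera axes: x right, y down, z forward; pixel columns grow to the right and rows downward; lengths in m; the calibration is good to about 2 mm. A picture is of the moment at which its call begins. camera_model takes no time and is no camera call.
- robot.hand_in(): hands the job in, once; it reports no verdict.
The state is a dict: "t": time; "joints": joint angles; "dq": joint speeds; "joint_efforts": joint torques, N m; "eef_pos": TCP position; "ee_rot": TCP orientation; "contact_force": force on the tool from outside, world axes, zero at the start; "wrist_torque": the same for the moment, N m; "opening": finger opening in m.
Only numpy, scipy, OpenCV 4.12 (cv2) and the standard library are available. Lean on these libraries where they do the work, as an engineer would, in place of code of your own. Each camera call takes 0.05 s, during which the arm holds its last target. There are 200 camera calls.

## Task

The syringe pump has to be opened up for the next syringe: with a fingertip press the orange release button on top of the pusher block fully down and, keeping it held down all the way, push the block along its rods, away from the drive head with the syringe cradle, until it rests against the black rubber stops at the end plate. Then let the button come back up and take the fingers clear. Do not grip or lift anything, and leave the vials, the bottle and the filled syringe beside the pump where they are.

Things in the scene. Friction and masses are not known exactly. Their poses are not given: they have to be found in the camera images.
- pump: Syringe pump fixed to the bench, 136 x 340 mm. Origin: centre of its underside, z up, y along the guide rods. +y end: white drive head (y 75 to 170 mm, 100 mm tall, a clamp pin on it to 127 mm) with display, keys and V-cradle. -y end: aluminium end plate (y -169 to -149 mm, 90 mm tall). Between: two guide rods and a brass screw, 62 mm up. The pusher block opens towards -y.
- pusher (a joint): Slide of the pusher block (aluminium, black rear plate, 104 mm across, 54 mm along the rods, top at 98 mm), in m: grows towards the end plate (pump -y). Starts at 0.005 to 0.065; 0.140 is against the stops. Button up: a half-nut locks it to the screw, with up to 5 mm of play, even against 40 N. Button down: runs freely, 1 to 2 N of friction.
- release (a joint): Downward travel of the orange button, in m: 0 up, 0.008 fully down. First 1.5 to 4 mm of light free play (1 N), then 3.3 to 4 N, rising to 5 N at the bottom. The block is free from 4 mm down. A sideways push on the locked block jams the half-nut, so press first, then push. It springs up when let go, and the half-nut locks again wherever the block then is.
- release_top (a point): Centre of the top of the orange button, 34 mm across the pump by 24 mm along the rods; moves with button and block. With the button up it is 108 mm above the bench, 10 mm above the block's top.
- push_tab (a point): On the block: centre of the flat inner face of the black upright push tab, 111 mm above the bench. The tab, 50 mm across and 11 mm thick, rises from the block's top (98 mm) to 116 mm on the end-plate side of the button, 20 mm from the button's centre. Closed fingers standing on the button push the block along by it. The button's other side is open.
- stop_face (a point): Midway between the faces of the two black rubber stops, 62 mm above the bench, at pump y -143 mm. The block's rear plate meets them at the end of the slide. Fixed to the pump.
- green_vial: Glass vial with aluminium and green cap, 31 mm diameter, 58 mm tall, standing beside the pump; origin at the centre of its foot. To be left alone.
- white_vial: The same vial with a white cap. To be left alone.
- bottle: Glass reagent bottle with dark blue cap, 54 mm diameter, 100 mm tall; origin at the centre of its foot. To be left alone.
- syringe: Filled and capped 20 ml syringe lying on the bench on the robot's side of the pump, parallel to it to within some degrees, 153 mm long along its y axis (y -82 to +71 mm), barrel 21 mm diameter, flange 42 mm wide; origin on the bench under the barrel. To be left alone.

How it is judged:
By the outcome, as a careful person would: the job done as asked, in the order asked, and still so for the second after the job is handed in, with the robot touching nothing.
It also fails if it takes over 38 s, if anything falls off the work surface, if the arm or the gripper's body presses on something with over 40 N, if the wrist force passes 120 N, or if a joint passes its speed limit or range.

## Working session

There is one attempt and no reset: what is moved stays moved. The work goes in short steps, Python scripts to look and compute and a tool call to move; the robot and the scene stay as the last step left them, time stands still between calls to the robot, and variables do not carry over. Pictures are saved under pics/ and viewed, about 8 in all and at most 12, crops included, and the job is handed in when it is done.

Besides the shell and the picture viewer there is one more tool, called after "Emit:" by a JSON object that holds its "name" and its "arguments", one argument or row to a line. apply_moves: Moves the arm, as the interface text tells. Its arguments: {"type":"object","properties":{"deltas":{"type":"array","items":{"type":"array"}},"gripper":{"type":"number"}},"required":["deltas"]}

```bash
mkdir -p pics
python3 - <<'E'
from bench import robot
import cv2,numpy as np
s=robot.sense()
for k in('t','eef_pos','ee_rot','contact_force','opening'):print(k,s[k])
print(robot.tip_reach)
for n in('side','top'):
    im=robot.read_camera(n);cv2.imwrite(f'pics/{n}0.png',im[:,:,::-1])
    m=robot.camera_model(n);print(n,np.round(m['intrinsics'],1).tolist(),np.round(m['world_to_cam'],4).tolist())
E
```

```text
t 0.0
eef_pos [0.20025695 0.59134137 0.25534968]
ee_rot [ 0.69743532  0.114301    0.6979446  -0.11572633]
contact_force [-0.65016146  0.26050632 -0.41705221]
opening 0.08567123887270003
0.025
side [[614.9, 0.0, 318.1], [0.0, 614.9, 236.5], [0.0, 0.0, 1.0]] [[0.9342, 0.3559, 0.0251, -0.5452], [0.2155, -0.5067, -0.8347, -0.0149], [-0.2844, 0.7852, -0.5501, 1.2528], [0.0, 0.0, 0.0, 1.0]]
top [[596.6, 0.0, 325.4], [0.0, 596.6, 249.7], [0.0, 0.0, 1.0]] [[0.0052, -0.9992, -0.0393, 0.0548], [-0.9931, -0.0006, -0.1173, 0.5652], [0.1172, 0.0397, -0.9923, 0.8632], [0.0, 0.0, 0.0, 1.0]]
```

View pics/top0.png

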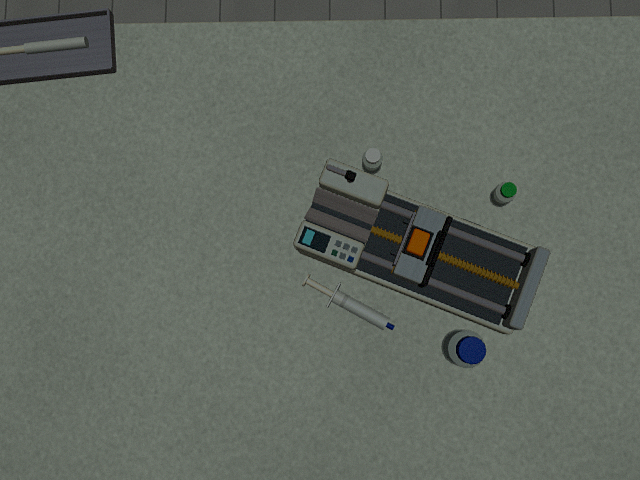

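View pics/side0.png

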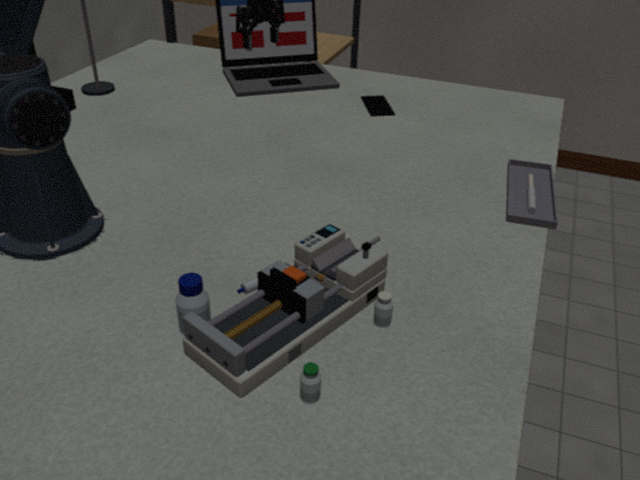

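The top view shows the orange button at about (418,243), the brass screw running from (375,230) to (518,286), and the end plate around (530,288). The bottle is at (467,348) and the syringe at (350,305). In the side view the button is at about (293,273).

```bash
cat > h.py <<'E'
from bench import robot
import cv2,numpy as np
def ray(n,p):
    m=robot.camera_model(n);K=np.array(m['intrinsics']);T=np.array(m['world_to_cam'])
    return -T[:3,:3].T@T[:3,3], T[:3,:3].T@np.linalg.inv(K)@np.array([p[0],p[1],1.])
def onz(n,p,z):
    c,d=ray(n,p);return c+d*(z-c[2])/d[2]
def proj(n,P):
    m=robot.camera_model(n);q=np.array(m['world_to_cam'])@np.r_[P,1];q=np.array(m['intrinsics'])@q[:3];return q[:2]/q[2]
def two(p,q):
    A,b=[],[]
    for n,x in(('top',p),('side',q)):
        c,d=ray(n,x);d/=np.linalg.norm(d);M=np.eye(3)-np.outer(d,d);A.append(M);b.append(M@c)
    return np.linalg.lstsq(np.vstack(A),np.hstack(b),rcond=None)[0]
def mask(im,lo,hi):
    return cv2.inRange(cv2.cvtColor(im,cv2.COLOR_RGB2HSV),lo,hi)
def orange(im):
    m=mask(im,(5,225,170),(19,255,255))
    c=max(cv2.findContours(m,0,2)[0],key=cv2.contourArea);return cv2.minAreaRect(c),cv2.contourArea(c)
E
python3 - <<'E'
from h import *
t=cv2.imread('pics/top0.png')[:,:,::-1].copy();s=cv2.imread('pics/side0.png')[:,:,::-1].copy()
rt,a=orange(t);rs,b=orange(s);print(rt,a,rs,b)
print('btn z',onz('top',rt[0],.108),'2v',two(rt[0],rs[0]))
bx=cv2.boxPoints(rt);print('corners',np.round([onz('top',p,.108) for p in bx],4).tolist())
m=mask(t,(12,120,90),(28,255,255));m[:,:440]=0
y,x=np.nonzero(m);P=np.array([onz('top',p,.062)[:2] for p in zip(x,y)])
c=P.mean(0);d=np.linalg.svd(P-c)[2][0];d*=-np.sign(d[1]);print(len(x),'screw',c,d,np.degrees(np.arctan2(d[1],d[0])))
# end plate: light gray component at z .09
g=cv2.cvtColor(t,cv2.COLOR_RGB2GRAY)
for pt in ((540,246),(549,252),(520,329),(510,325)):print(pt,onz('top',pt,.09))
u=mask(t,(100,150,60),(130,255,255));u[:,:430]=0;y,x=np.nonzero(u);print('bottle',onz('top',(x.mean(),y.mean()),.1))
cv2.imwrite('pics/crop0.png',cv2.resize(t[150:350,280:560],None,fx=2.8,fy=2.8,interpolation=2)[:,:,::-1])
E
```

```text
Traceback (most recent call last):
  File "h.py", line 19, in orange
    c=max(cv2.findContours(m,0,2)[0],key=cv2.contourArea);return cv2.minAreaRect(c),cv2.contourArea(c)
ValueError: max() iterable argument is empty
```

```bash
cat > m1.py <<'E'
from h import *
t=cv2.imread('pics/top0.png')[:,:,::-1].copy();s=cv2.imread('pics/side0.png')[:,:,::-1].copy()
cv2.imwrite('pics/crop0.png',cv2.resize(t[150:350,280:560],None,fx=2.8,fy=2.8,interpolation=2)[:,:,::-1])
print(t[243,418],s[273,293],cv2.cvtColor(t[243:244,418:419],cv2.COLOR_RGB2HSV),cv2.cvtColor(s[273:274,293:294],cv2.COLOR_RGB2HSV), t[262,460:466])
rt,a=orange(t);rs,b=orange(s);print(rt,a,rs,b)
print('btn z',onz('top',rt[0],.108),'2v',two(rt[0],rs[0]))
bx=cv2.boxPoints(rt);print('corners',np.round([onz('top',p,.108) for p in bx],4).tolist())
m=mask(t,(12,120,90),(28,255,255));m[:,:440]=0
y,x=np.nonzero(m);P=np.array([onz('top',p,.062)[:2] for p in zip(x,y)])
c=P.mean(0);d=np.linalg.svd(P-c)[2][0];d*=-np.sign(d[1]);print(len(x),'screw',c,d,np.degrees(np.arctan2(d[1],d[0])))
for pt in ((540,246),(549,252),(520,329),(510,325)):print(pt,onz('top',pt,.09))
u=mask(t,(100,150,60),(130,255,255));u[:,:430]=0;y,x=np.nonzero(u);print('bottle',onz('top',(x.mean(),y.mean()),.1))
E
sed -i 's/(5,225,170),(19,255,255)/(4,200,120),(19,255,255)/' h.py
python3 m1.py
```

```text
[119  67   4] [115  54  22] [[[ 16 246 119]]] [[[ 10 206 115]]] [[87 71 24]
 [95 77 30]
 [56 42  4]
 [96 78 21]
 [87 69 22]
 [81 63 25]]
((418.226806640625, 241.5102996826172), (16.010465621948242, 22.472087860107422), 21.037511825561523) 291.5 ((299.0, 275.0), (0.0, 0.0), 0.0) 0.0
btn z [ 0.56775664 -0.07408359  0.108     ] 2v [ 0.57227783 -0.07332759  0.10065057]
corners [[0.5572, -0.0582, 0.108], [0.5863, -0.0696, 0.108], [0.5783, -0.09, 0.108], [0.5493, -0.0785, 0.108]]
186 screw [ 0.5332258  -0.16502558] [-0.36736933 -0.93007514] -111.55346848573424
(540, 246) [ 0.56383773 -0.24466151  0.09      ]
(549, 252) [ 0.55544176 -0.2566928   0.09      ]
(520, 329) [ 0.44913466 -0.21342052  0.09      ]
(510, 325) [ 0.45450274 -0.20002819  0.09      ]
bottle [ 0.42079785 -0.14526538  0.1       ]
```

View pics/crop0.png

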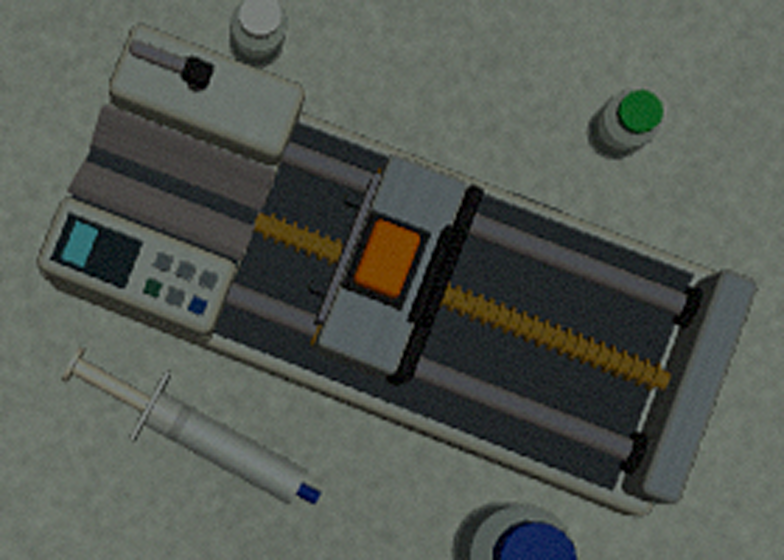

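```bash
cat >> h.py <<'E'
from scipy.spatial.transform import Rotation as R
D=np.array([-.3674,-.930,0]);X=np.array([.930,-.3674,0])
def st():
    s=robot.sense();r=R.from_quat(np.array(s['ee_rot'])[[1,2,3,0]]).as_matrix()
    return s,np.array(s['eef_pos']),r
def to(P,r=None):   # units in the tool axes from present pose
    s,p,r0=st();r=r0 if r is None else r;return np.round(r.T@(np.array(P)-p)/.03,3)
E
python3 - <<'E'
from h import *
s,p,r=st();print(np.round(r,3))
for sg in(1,-1):
    z=sg*D;y=np.cross(z,[0,0,-1])
    T=np.c_[[0,0,-1],y,z];d=r.T@T;a=np.degrees(np.arctan2(d[2,1],d[1,1]));print(sg,a)
    b=np.array([.5672,-.0743,0])+.007*D;print(b,to(np.r_[b[:2],.108+.025+.04],T))
E
```

```text
[[-0.001  0.321  0.947]
 [-0.002  0.947 -0.321]
 [-1.    -0.002 -0.   ]]
1 92.82973501824652
[ 0.5646282 -0.08081    0.       ] [ 2.748 19.526 16.377]
-1 -87.17026498175349
[ 0.5646282 -0.08081    0.       ] [  2.748 -19.526 -16.377]
```

Emit:
{"name": "apply_moves", "arguments": {
  "deltas": [
    [[0,0,0],7.14],
    [[0,0,0],7.14],
    [[0,0,0],7.14],
    [[0,0,0],7.14],
    [[0,0,0],7.14],
    [[0,0,0],7.14],
    [[0,0,0],7.14],
    [[0,0,0],7.14],
    [[0,0,0],7.14],
    [[0,0,0],7.14],
    [[0,0,0],7.14],
    [[0,0,0],7.14],
    [[0,0,0],7.14]
  ],
  "gripper": 0
}}

```text
t: 1.18
eef_pos: [0.2004, 0.5916, 0.2557]
ee_rot: [-0.396, -0.585, -0.396, 0.586]
contact_force: [0.3, -0.2, 0.3]
opening: -0.0003
```

Emit:
{"name": "apply_moves", "arguments": {
  "deltas": [
    [[0,0.4,0.34],0],
    [[0,0.9,0.76],0],
    [[0,0.9,0.76],0],
    [[0,0.9,0.76],0],
    [[0,0.9,0.76],0],
    [[0,0.9,0.76],0],
    [[0,0.9,0.76],0],
    [[0,0.9,0.76],0],
    [[0,0.9,0.76],0],
    [[0,0.9,0.76],0],
    [[0,0.9,0.76],0],
    [[0,0.9,0.76],0],
    [[0,0.9,0.76],0],
    [[0,0.9,0.76],0],
    [[0,0.9,0.76],0],
    [[0,0.9,0.76],0],
    [[0,0.9,0.76],0],
    [[0,0.9,0.76],0],
    [[0,0.9,0.76],0],
    [[0,0.9,0.76],0]
  ]
}}

```text
t: 2.85
eef_pos: [0.5263, -0.015, 0.256]
ee_rot: [-0.397, -0.585, -0.398, 0.585]
contact_force: [0.2, 0.6, 0.4]
opening: 0.0001
```

Emit:
{"name": "apply_moves", "arguments": {
  "deltas": [
    [[0.3,0.7,0.55],0],
    [[0.5,0.5,0.42],0],
    [[0.5,0.4,0.3],0],
    [[0.4,0.3,0.2],0],
    [[0.2,0.1,0.1],0],
    [[0,0,0],0],
    [[0,0,0],0],
    [[0,0,0],0]
  ]
}}

```text
t: 3.52
eef_pos: [0.5644, -0.0784, 0.1999]
ee_rot: [0.398, 0.585, 0.398, -0.584]
contact_force: [-0.4, 0.7, 0.9]
opening: 0.0
```

Run:
```python
from h import *
s,p,r=st();print(s['t'],p,s['contact_force'],s['opening'],np.round(s['joints'],2));print(np.round(r,3))
b=np.array([.5672,-.0743,0])+.007*D;print(to(np.r_[b[:2],.108+.025+.006]))
t=robot.read_camera('top');sd=robot.read_camera('side')
c=np.vstack([cv2.resize(t[130:330,290:590],(750,500))[:300],cv2.resize(sd[190:390,170:470],(750,500))[0:300]])
c=np.hstack([cv2.resize(t[150:350,330:530],(400,400)),cv2.resize(sd[200:380,210:390],(400,400))])
cv2.imwrite('pics/a1.png',c[:,:,::-1])
```

```text
3.5167 [ 0.56437959 -0.07844233  0.19985649] [-0.38376674  0.74182356  0.94777401] 1.7612721867236921e-06 [-0.33  0.53  1.63  0.    0.99  0.04]
[[ 0.     0.93  -0.367]
 [ 0.    -0.367 -0.93 ]
 [-1.     0.    -0.   ]]
[2.029 0.036 0.071]
```

View pics/a1.png

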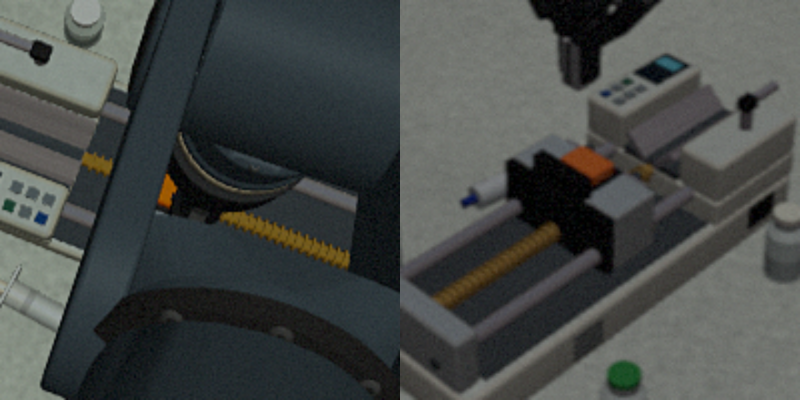

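The side crop shows the closed fingers above the block, with the tip at about (580,80) in the crop. The orange button is at about (588,163) and the tab stands to its left. I'll go down to about 8 mm above the button and check the alignment.

Emit:
{"name": "apply_moves", "arguments": {
  "deltas": [
    [[0.3,0.02,0.04],0],
    [[0.4,0.02,0.03],0],
    [[0.4,0,0],0],
    [[0.4,0,0],0],
    [[0.3,0,0],0],
    [[0.15,0,0],0],
    [[0,0,0],0],
    [[0,0,0],0]
  ]
}}

```text
t: 4.28
eef_pos: [0.5651, -0.0815, 0.1408]
ee_rot: [0.398, 0.585, 0.398, -0.585]
contact_force: [0.1, -0.1, 0.0]
opening: -0.0001
```

Run:
```python
from h import *
s,p,r=st();print(s['t'],p,s['contact_force'])
B=np.array([.5672,-.0743,.108])
sd=robot.read_camera('side')
x0,y0=230,220
print('btn',proj('side',B),'tip',proj('side',p-[0,0,.025]))
m=mask(sd,(4,150,70),(19,255,255));m[:,:270]=0;m[:,325:]=0;m[:250]=0;m[290:]=0
yy,xx=np.nonzero(m);print('orange seen',xx.mean(),yy.mean(),len(xx))
c=cv2.resize(sd[y0:y0+100,x0:x0+130],(780,600),interpolation=cv2.INTER_CUBIC)[:,:,::-1].copy()
for a in(-.017,.017):
  for b in(-.012,.012):
    q=proj('side',B+a*X+b*D);cv2.circle(c,tuple(int(v) for v in (q-[x0,y0]+.5)*6),4,(0,255,0),1)
for a in(-.0145,.0145):
  for b in(-.011,.011):
    q=proj('side',p-[0,0,.025]+a*X+b*D);cv2.circle(c,tuple(int(v) for v in (q-[x0,y0]+.5)*6),4,(255,255,0),1)
cv2.imwrite('pics/a2.png',c)
```

```text
4.2833 [ 0.56505715 -0.08146828  0.14081521] [ 0.1437606  -0.07968769  0.010512  ]
btn [293.38764924 271.07594646] tip [290.37144275 269.27250069]
orange seen 297.8993710691824 274.6352201257862 159
```

View pics/a2.png

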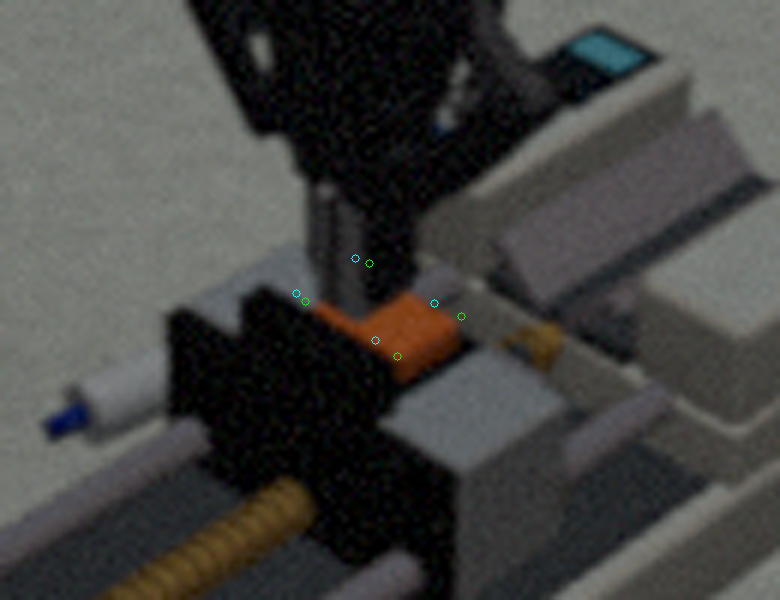

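The finger and the predicted tip and button outlines agree to about 1–2 px (about 2 mm). I'll move back 3.5 mm from the tab so the finger can't touch it before the press, then press in small steps.

Emit:
{"name": "apply_moves", "arguments": {
  "deltas": [
    [[0,-0.02,-0.12],0],
    [[0,0,0],0],
    [[0.1,0,0],0],
    [[0.1,0,0],0],
    [[0.06,0,0],0],
    [[0,0,0],0],
    [[0,0,0],0]
  ]
}}

```text
t: 4.92
eef_pos: [0.5656, -0.0779, 0.1329]
ee_rot: [-0.398, -0.585, -0.398, 0.585]
contact_force: [0.2, 0.9, 0.1]
opening: 0.0002
```

Emit:
{"name": "apply_moves", "arguments": {
  "deltas": [
    [[0.05,0,0],0],
    [[0.05,0,0],0],
    [[0,0,0],0],
    [[0,0,0],0]
  ]
}}

```text
t: 5.25
eef_pos: [0.5657, -0.078, 0.13]
ee_rot: [-0.398, -0.585, -0.398, 0.585]
contact_force: [0.4, 0.1, 1.1]
opening: 0.0001
```

Emit:
{"name": "apply_moves", "arguments": {
  "deltas": [
    [[0.05,0,0],0],
    [[0.05,0,0],0],
    [[0,0,0],0],
    [[0,0,0],0]
  ]
}}

```text
t: 5.58
eef_pos: [0.5657, -0.0779, 0.1272]
ee_rot: [0.398, 0.585, 0.398, -0.585]
contact_force: [-0.6, 0.1, 5.2]
opening: -0.0
```

Emit:
{"name": "apply_moves", "arguments": {
  "deltas": [
    [[0.05,0,0],0],
    [[0.03,0,0],0],
    [[0,0,0],0],
    [[0,0,0],0]
  ]
}}

```text
t: 5.92
eef_pos: [0.5658, -0.078, 0.125]
ee_rot: [0.398, 0.585, 0.398, -0.585]
contact_force: [-1.7, 0.7, 6.8]
opening: -0.0001
```

Emit:
{"name": "apply_moves", "arguments": {
  "deltas": [
    [[0.02,0,0],0],
    [[0.02,0,0],0],
    [[0,0,0],0],
    [[0,0,0],0]
  ]
}}

```text
t: 6.25
eef_pos: [0.5659, -0.078, 0.1249]
ee_rot: [0.398, 0.585, 0.398, -0.584]
contact_force: [-3.0, 1.0, 13.2]
opening: 0.0002
```

The button is bottomed: TCP z stays at 0.125 while the force rises to 13 N. Now I'll push gently toward the tab.

Emit:
{"name": "apply_moves", "arguments": {
  "deltas": [
    [[0,0,0.05],0],
    [[0,0,0.05],0],
    [[0,0,0.05],0],
    [[0,0,0.05],0],
    [[0,0,0.05],0],
    [[0,0,0.05],0],
    [[0,0,0.05],0],
    [[0,0,0.05],0]
  ]
}}

```text
t: 6.92
eef_pos: [0.5615, -0.0888, 0.1249]
ee_rot: [0.398, 0.585, 0.398, -0.584]
contact_force: [-2.1, 1.7, 13.0]
opening: -0.0002
```

Emit:
{"name": "apply_moves", "arguments": {
  "deltas": [
    [[0,0,0.08],0],
    [[0,0,0.1],0],
    [[0,0,0.1],0],
    [[0,0,0.1],0],
    [[0,0,0.1],0],
    [[0,0,0.1],0],
    [[0,0,0.1],0],
    [[0,0,0.1],0]
  ]
}}

```text
t: 7.58
eef_pos: [0.5529, -0.1107, 0.1249]
ee_rot: [0.398, 0.585, 0.398, -0.584]
contact_force: [-2.2, 2.1, 12.9]
opening: -0.0002
```

Run:
```python
from h import *
s,p,r=st();print(s['t'],p,s['contact_force'],(p-[.5672,-.0743,.108])@np.c_[D,X])
sd=robot.read_camera('side');x0,y0=210,230
cv2.imwrite('pics/a3.png',cv2.resize(sd[y0:y0+100,x0:x0+130],(780,600),interpolation=cv2.INTER_CUBIC)[:,:,::-1])
```

```text
7.5833 [ 0.5528688  -0.11066049  0.12486483] [-2.2347457   2.07042061 12.9380331 ] [3.90805407e-02 3.08321769e-05]
```

View pics/a3.png

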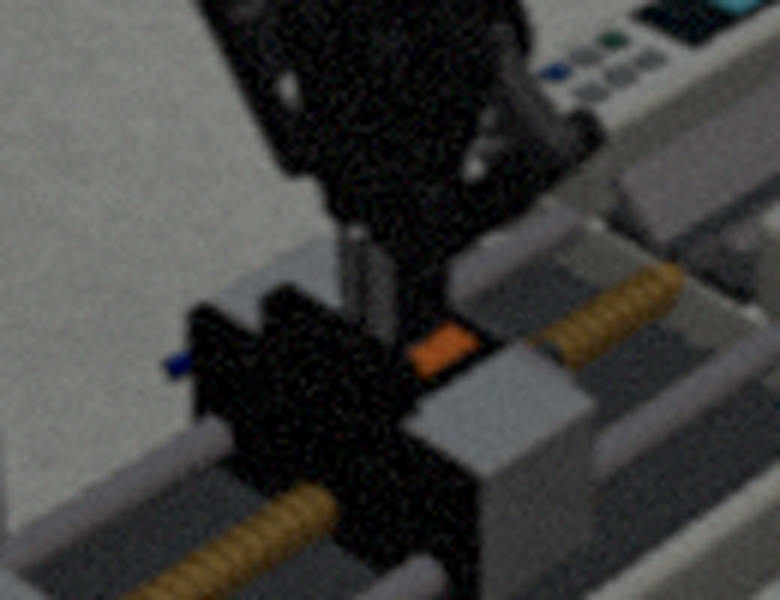

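The button is held flush under the fingers and the block has moved along with it, opening a gap to the drive head. I'll keep going, then slow down near the stops.

Emit:
{"name": "apply_moves", "arguments": {
  "deltas": [
    [[0,0,0.12],0],
    [[0,0,0.14],0],
    [[0,0,0.14],0],
    [[0,0,0.14],0],
    [[0,0,0.14],0],
    [[0,0,0.14],0],
    [[0,0,0.14],0],
    [[0,0,0.14],0],
    [[0,0,0.14],0],
    [[0,0,0.14],0],
    [[0,0,0.14],0],
    [[0,0,0.14],0],
    [[0,0,0.12],0],
    [[0,0,0.1],0],
    [[0,0,0.1],0]
  ]
}}

```text
t: 8.88
eef_pos: [0.5309, -0.1661, 0.1248]
ee_rot: [0.398, 0.585, 0.398, -0.584]
contact_force: [-2.7, 2.7, 14.3]
opening: 0.0004
```

Emit:
{"name": "apply_moves", "arguments": {
  "deltas": [
    [[0,0,0.08],0],
    [[0,0,0.06],0],
    [[0,0,0.06],0],
    [[0,0,0.06],0],
    [[0,0,0.06],0],
    [[0,0,0.06],0],
    [[0,0,0.06],0]
  ]
}}

```text
t: 9.47
eef_pos: [0.5261, -0.1782, 0.1249]
ee_rot: [0.398, 0.585, 0.398, -0.584]
contact_force: [-3.3, 2.1, 13.8]
opening: 0.0
```

Emit:
{"name": "apply_moves", "arguments": {
  "deltas": [
    [[0,0,0.06],0],
    [[0,0,0.06],0],
    [[0,0,0.05],0],
    [[0,0,0.05],0],
    [[0,0,0],0]
  ]
}}

```text
t: 9.88
eef_pos: [0.5235, -0.1847, 0.1248]
ee_rot: [0.398, 0.585, 0.398, -0.585]
contact_force: [-3.0, 1.7, 14.0]
opening: 0.0001
```

Emit:
{"name": "apply_moves", "arguments": {
  "deltas": [
    [[0,0,0.05],0],
    [[0,0,0.05],0],
    [[0,0,0.05],0],
    [[0,0,0.05],0],
    [[0,0,0],0]
  ]
}}

```text
t: 10.3
eef_pos: [0.5221, -0.1882, 0.1248]
ee_rot: [0.397, 0.586, 0.398, -0.584]
contact_force: [0.7, 8.4, 13.3]
opening: 0.0003
```

Emit:
{"name": "apply_moves", "arguments": {
  "deltas": [
    [[0,0,0.05],0],
    [[0,0,0.05],0],
    [[0,0,0],0]
  ]
}}

```text
t: 10.55
eef_pos: [0.5214, -0.1906, 0.1248]
ee_rot: [0.397, 0.587, 0.398, -0.583]
contact_force: [1.8, 8.9, 14.3]
opening: -0.0004
```

Emit:
{"name": "apply_moves", "arguments": {
  "deltas": [
    [[0,0,0.05],0],
    [[0,0,0.05],0],
    [[0,0,0],0]
  ]
}}

```text
t: 10.8
eef_pos: [0.5211, -0.1916, 0.1249]
ee_rot: [0.396, 0.588, 0.398, -0.583]
contact_force: [5.6, 15.2, 14.1]
opening: -0.0001
```

Run:
```python
from h import *
s,p,r=st();print(s['t'],p,s['contact_force'],(p-[.5672,-.0743,.108])@np.c_[D,X])
sd=robot.read_camera('side');x0,y0=170,250
cv2.imwrite('pics/a4.png',cv2.resize(sd[y0:y0+120,x0:x0+156],(780,600),interpolation=cv2.INTER_CUBIC)[:,:,::-1])
```

```text
10.8 [ 0.52109148 -0.19162484  0.12486959] [ 5.55031304 15.16609289 14.10089996] [0.12605237 0.00022422]
```

View pics/a4.png

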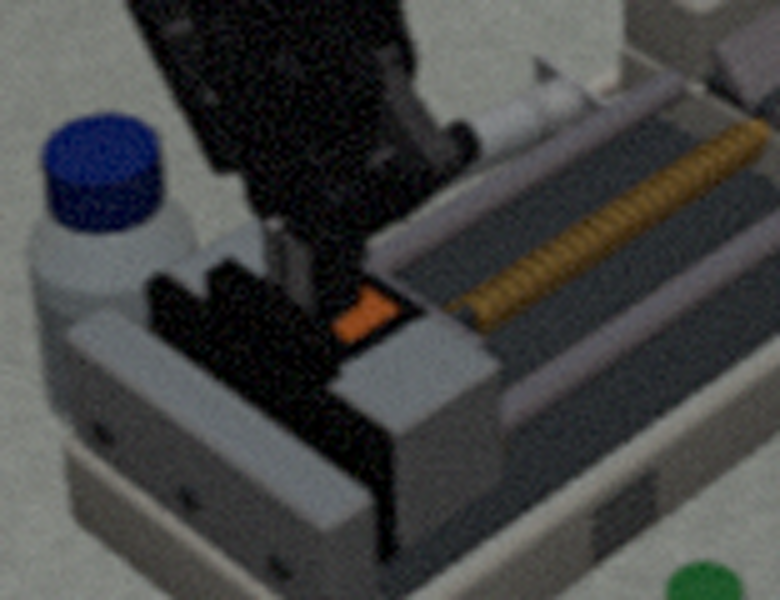

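The block is now against the stops: it stopped at the end plate in the picture, and the push force went up to 16 N with the finger on the tab. I'll ease the push while the button is still held, then lift straight up.

Emit:
{"name": "apply_moves", "arguments": {
  "deltas": [
    [[0,0,-0.04],0],
    [[0,0,-0.02],0],
    [[0,0,0],0],
    [[0,0,0],0]
  ]
}}

```text
t: 11.18
eef_pos: [0.5212, -0.1915, 0.1248]
ee_rot: [0.397, 0.587, 0.398, -0.583]
contact_force: [2.6, 10.2, 13.8]
opening: 0.0004
```

Emit:
{"name": "apply_moves", "arguments": {
  "deltas": [
    [[-0.05,0,0],0],
    [[-0.08,0,0],0],
    [[-0.08,0,0],0],
    [[-0.08,0,0],0],
    [[0,0,0],0],
    [[0,0,0],0]
  ]
}}

```text
t: 11.68
eef_pos: [0.5204, -0.1913, 0.1313]
ee_rot: [0.396, 0.586, 0.398, -0.584]
contact_force: [4.1, 8.6, 0.1]
opening: -0.0004
```

Emit:
{"name": "apply_moves", "arguments": {
  "deltas": [
    [[-0.05,0,-0.04],0],
    [[-0.08,0,-0.04],0],
    [[-0.1,0,-0.02],0],
    [[-0.2,0,0],0],
    [[-0.4,0,0],0],
    [[-0.6,0,0],0],
    [[-0.8,0,0],0],
    [[-0.9,0,0],0],
    [[-0.8,0,0],0],
    [[-0.4,0,0],0],
    [[-0.1,0,0],0],
    [[0,0,0],0]
  ]
}}

```text
t: 12.68
eef_pos: [0.5213, -0.192, 0.2665]
ee_rot: [0.399, 0.585, 0.397, -0.584]
contact_force: [0.1, 0.4, -0.4]
opening: -0.0001
```

Emit:
{"name": "apply_moves", "arguments": {
  "deltas": [
    [[0,0,-0.4],0],
    [[0,0,-0.8],0],
    [[0,0,-1],0],
    [[0,0,-1],0],
    [[0,0,-1],0],
    [[0,0,-1],0],
    [[0,0,-1],0],
    [[0,0,-1],0],
    [[0,0,-1],0],
    [[0,0,-1],0],
    [[0,0,-0.7],0],
    [[0,0,-0.3],0],
    [[0,0,0],0],
    [[0,0,0],0]
  ]
}}

```text
t: 13.85
eef_pos: [0.6325, 0.0934, 0.2637]
ee_rot: [-0.398, -0.583, -0.398, 0.585]
contact_force: [-0.4, -0.6, 0.5]
opening: -0.0003
```

Run:
```python
from h import *
s,p,r=st();print(s['t'],p,s['contact_force'])
t=robot.read_camera('top');sd=robot.read_camera('side')
cv2.imwrite('pics/t5.png',t[:,:,::-1]);cv2.imwrite('pics/s5.png',sd[:,:,::-1])
for n,im in(('top',t),('side',sd)):
    m=mask(im,(4,200 if n=='top' else 150,80),(17,255,255));
    q=proj(n,np.array([.5672,-.0743,.108])+.119*D);w=np.zeros_like(m);cv2.circle(w,tuple(int(v) for v in q),22,255,-1);m&=w
    y,x=np.nonzero(m);print(n,q,len(x),x.mean() if len(x) else 0,y.mean() if len(x) else 0)
    if n=='top' and len(x):P=onz(n,(x.mean(),y.mean()),.108);print(P,(P-[.5672,-.0743,.108])@np.c_[D,X])
c=np.hstack([cv2.resize(t[210:340,430:560],(400,400)),cv2.resize(sd[250:380,170:300],(400,400))])
cv2.imwrite('pics/a5.png',c[:,:,::-1])
```

```text
13.85 [0.63250811 0.09341774 0.26369284] [-0.42460382 -0.64907162  0.45304456]
top [500.75453028 273.84322192] 408 498.95588235294116 273.4656862745098
[ 0.523988   -0.18256823  0.108     ] [ 0.11656555 -0.00040941]
side [236.48440052 305.84716651] 240 237.85833333333332 306.9375
```

View pics/a5.png

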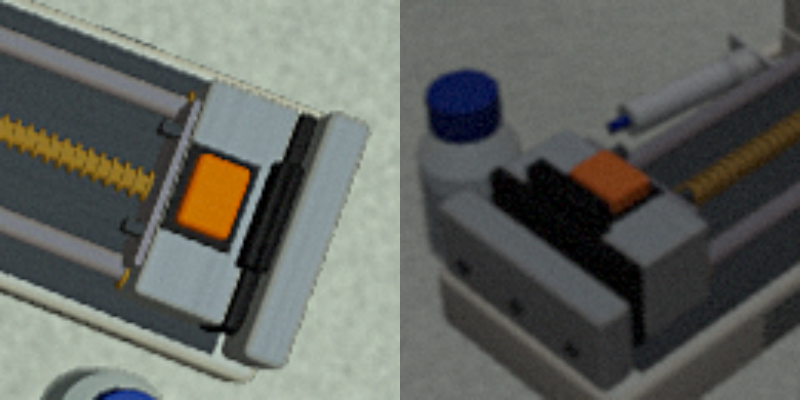

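View pics/t5.png

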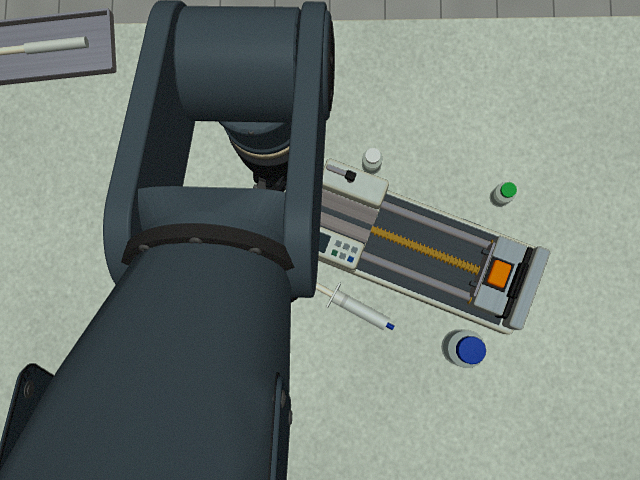

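The top view shows the block at the end plate with its black rear plate meeting the stops and the button at (499,273). In the side view the button stands proud again. The vials, bottle and visible part of the syringe are where they were, and the arm is clear, so I'm handing in.

```bash
python3 -c "
from bench import robot
print(robot.hand_in())"
```

```text
the job is handed in; nothing more can be done
None
```

The pusher block is open against the rubber stops, the orange button is back up, and the arm is clear. I handed the job in at about 14 s of the 38 s allowed.

- **Press and push:** With closed fingers I pressed the button until it bottomed, with about 13–14 N down. I kept it at that depth while pushing the block about 117 mm along its rods.
- **At the stops:** The block stopped, and a push of about 16 N on the tab moved it no further. I eased that to about 10 N and lifted off. About 9 N was still on the tab as the button came up, and then I moved clear.
- **Last checks:** The pictures show the block at the end plate, the button standing up, and nothing beside the pump moved. The arm hid the plunger end of the syringe in the last top view. The wrist force read about zero, within noise.
- **Small disagreement:** The final button position reads 116.6 mm of travel. My estimate from the end-plate position was about 119 mm. That difference is close to the 2 mm camera calibration error. The finger contact on the tab put the button at about 117 mm, so the block did not spring back. The rubber stops themselves can't be seen behind the block, so contact with them is judged from the force and these positions.

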